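Close up the carton row and tighten the end stop

TASK

On the counter-top display stand, push the sliding end stop up against the cartons until the row is closed up tight against the end wall, then tighten the stop's wing screw clockwise until it stops turning, by repeated strokes of a fingertip against the side of its wings. Only push: do not grip or straddle the wing screw or the stop's plate with the fingers, do not lift or tip the cartons, and leave the other goods alone. Finish with the row still closed up and the hand clear of everything.

Things in the scene. Friction and masses are not known exactly. Their poses are not given: they have to be found in the camera images.
- stand: White display stand fixed to the counter, deck 200 mm (its x) by 440 mm (its y), deck top 12 mm above the table. Origin: centre of its underside; z up; y runs along the carton row towards the end wall, x away from the robot's side; turned at most 0.25 rad. A 34 mm high lip runs along the far long side (x = 97 mm). The screw's axis is at x = -30, y = -110 mm.
- end_wall (a point): On the stand's end wall, middle of the inner face (at the stand's y = +205 mm), level with its top, 92 mm above the table. The wall is 140 mm wide, 10 mm thick.
- ledge_edge (a point): On the free edge of the stand's red price-ticket ledge, beside the screw. The ledge runs along the whole near long side, covers the stand's x from -100 to -56 mm (this edge), underside 52 mm, top 56 mm above the table: it overhangs the outer part of the wing screw's sweep, so no finger can get in there from above.
- end_stop (a joint): Travel in m of the aluminium end stop along the stand's +y, 0 to 0.09; starts at 0 to 0.02; about 0.071 with the row closed up. Slides stiffly (2.5 N), stays where left. Its upright plate is 130 mm wide (stand's x -45 to +85 mm), 6 mm thick, top 86 mm above the table; its 50 mm wide slotted foot lies on the deck under the screw, its top 16 mm above the table.
- stop_push (a point): Point on the plate's outer face, which looks to the stand's -y (push here towards +y), on the plate's vertical centre line, 67 mm above the table, 19 mm below the plate's top edge. Moves with the stop.
- wing_screw (a joint): Angle in rad of the wing screw, grows clockwise seen from above (tightening); starts at 0.5 to 1.7, hard stop at 5.6 = tight (0.6 to 0.8 of a turn to go). The yellow wing stands 5.6 minus this value anticlockwise of the stand's +x: when tight it points straight along +x, away from the red ledge. Friction 0.045 N m; stays where left; does not rise or sink.
- screw_top (a point): On the vertical axis of the wing screw, level with the top of the wings, 47 mm above the table. Two flat upright wings, one yellow, one black, opposite each other, 7 mm thick, reaching 38 mm from the axis, lower edges 27 mm above the table; hub of 12 mm radius, up to 41 mm. x points along the yellow wing.
- yellow_tip (a point): Near the outer end of the yellow wing, at its top edge, 36 mm from the screw's axis.
- carton1: Small carton with a green band, 90 mm (x) by 48 mm (y, along the row) by 70 mm high, loose (about 180 g), standing on the deck next to the end wall. Origin: centre of its underside.
- carton2: The same with a red band, the middle one of the row. Gaps of some 4 to 17 mm lie between the cartons at the start, up to 5 mm before the wall.
- carton3: The same with a green band, the one nearest the end stop.
- tin: Small copper-coloured round tin, 44 mm across, 38 mm high, standing loose on the stand's deck some 90 mm beyond the wing screw. Leave alone. Origin: centre of its underside.
- sauce: Amber sauce bottle, 60 mm across, 190 mm high, on the counter. Leave alone.
- soda: Green bottle, 62 mm across, 200 mm high, on the counter. Leave alone.
- jar: Glass jar with a yellow lid, 72 mm across, 90 mm high, on the counter. Leave alone.
- can: Can with a blue label, 66 mm across, 110 mm high, on the counter. Leave alone.
- tape: Roll of clear tape lying flat, 90 mm across, 24 mm high. Leave alone.
- driver: Screwdriver with an orange handle lying on the counter. Leave alone.
There are look-alikes about, which are no part of the job. What is shaped like the carton3 but orange is not meant.

How it is judged:
By the outcome, as a careful person would: the job done as asked, in the order asked, and still so for the second after the job is handed in, with the robot touching nothing.
It also fails if it takes over 54 s, if anything falls off the work surface, if the arm or the gripper's body presses on something with over 40 N, if the wrist force passes 120 N, or if a joint passes its speed limit or range.

ROBOT

A 6-joint arm with a two-finger parallel gripper is mounted at the origin on the work surface. World frame = base frame: x ahead of the robot, y to its left, z up, the work surface at z = 0. Lengths are in m, angles in rad, forces in N, time in s.
With the tool pointing down it reaches from about 0.275 to 0.825 m from the base axis. Payload 4.9 kg.
Tool frame: the origin (TCP) lies midway between the tips of the shut fingers; the grasp point (between the pads) lies 19 mm behind it (bot.grip_depth is the distance from the TCP to the grasp point, in m); z points along the fingers, y is the line along which they close (so a half turn about z gives the same grasp; the last joint's range is limited). The gripper opens to 85 mm and grips with 20 to 120 N. Pads are 22 mm wide; open, the fingers measure 114 mm over their backs; the gripper's body (76 mm by 85 mm) begins 54 mm behind the grasp point. The pads swing forward as they close: fully open they stand 13 mm farther back than shut.
Start: joints at [-1.348, 0.326, -0.193, 1.052, 0, 1.437], TCP at [0.192, -0.515, 0.231] pointing down, gripper open.
Joint ranges: [-2.65, 2.65], [-0.97, 1.79], [-1.3, 1.35], [-1.93, 2.1], [-1.47, 1.37], [-3.14, 3.14]. Speed limits (rad/s): [2.57, 2.57, 3.14, 3.14, 3.14, 3.14].

INTERFACE

Orientations are given as a unit quaternion [w, x, y, z].
In Python, from cell import bot gives the robot as it stands. Calls block until the motion is done:
- bot.move_pose(position, orientation): joint-space move of the TCP to a pose.
- bot.move_linear(position, speed=0.15, rotation=None, until_force=None): straight line of the TCP; rotation=None keeps the orientation; speed is the mean speed in m/s. With until_force (N) it stops when the force on the tool has changed by that much, and returns True; else False.
- bot.goto_joints(angles): joint-space move.
- bot.set_gripper(opening, grasp_force=None): opening from 0.0 (shut) to 1.0 (fully open); grasp_force is the grip in N (None keeps the last); returns when the fingers have stopped.
- bot.wait(seconds).
- bot.solve_ik(position, orientation): joint angles nearest the present ones, or None.
- bot.camera(name): name is "scene" or "side" or "wrist"; returns the picture (384x512x3 uint8, red, green, blue); there is no depth.
- bot.calibration(name): a dict with "mtx" (3x3 intrinsics, pixels), "k1" (the pictures are not rectified: a ray, as slopes to the right and down, at radius r is drawn at 1 + k1 r^2 times it, then the intrinsics apply), "extrinsics" (4x4, takes a point from world to camera coordinates); the wrist camera has in their place "hand_eye" (4x4, takes a point from camera to tool coordinates, whose origin is the TCP and whose axes are the flange's). Camera axes: x right, y down, z forward; pixel columns grow to the right and rows downward; lengths in m; the calibration is good to about 2 mm. A picture is of the moment at which its call begins: read the wrist's pose just before it. calibration takes no time and is no camera call.
A pose or a line that the arm cannot do raises bot.PlanningError and nothing moves.
- bot.close_job(): hands the job in; it is judged then, once.
Trained networks look in the newest picture that a camera, given by its name, has taken for a name from the list of things; names that differ only in an ending like _2 or _b are one class to them, and where a whole thing is asked for, a point or a joint stands for the part that bears it (a point fixed in the world has none). Each returns a list of dicts, best first, with "confidence" (0 to 1); they miss things now and then, are a little off and sometimes report something else, mostly with a low value. They report only what shows in the picture. A call takes as long as a camera call. They do not tell look-alikes from the thing itself.
- bot.search_frame(camera, thing): "bbox" ([left, top, width, height] in pixels, round what is visible of it).
Readings, each from a call of its own:
- bot.read_clock(): time.
- bot.read_joint_positions(): joint angles.
- bot.read_joint_vel(): joint speeds.
- bot.read_joint_efforts(): joint torques, N m.
- bot.read_position(): TCP position.
- bot.read_tool_rot(): TCP orientation.
- bot.read_ft_force(): force on the tool from outside, world axes, zero at the start.
- bot.read_moment(): the same for the moment, N m.
- bot.read_gripper_width(): opening from 0.0 (shut) to 1.0 (fully open).
- bot.read_finger_force(): force on a finger pad.
Only numpy, scipy, OpenCV 4.12 (cv2) and the standard library are available. Lean on these libraries where they do the work, as an engineer would, in place of code of your own. Each camera call takes 0.05 s, during which the arm holds its last target. There are 200 camera calls.

## Working session

There is one attempt and no reset: what is moved stays moved. The work goes in short steps, each a Python script; the robot and the scene stay as the last script left them, time stands still between calls to the robot, and variables do not carry over. Pictures are saved under pics/ and viewed, at most 10 in all, crops included, and the job is handed in when it is done.

```bash
ls; mkdir -p pics; python3 - <<'E'
from cell import bot
import cv2,numpy as np
print(bot.read_clock())
for c in("scene","side"):
    im=bot.camera(c); cv2.imwrite(f"pics/{c}0.png",im[:,:,::-1])
    for t in("stand","end_stop","wing_screw","yellow_tip","screw_top","stop_push","end_wall","ledge_edge","carton1","tin","carton2"):
        print(c,t,[([round(v) for v in d["bbox"]],round(d["confidence"],2)) for d in bot.search_frame(c,t)[:4]])
    k=bot.calibration(c);print(k)
print(bot.calibration("wrist"),bot.read_clock())
E
```

```text
pics
0.0
scene stand [([208, 129, 132, 127], 0.82), ([183, 273, 26, 49], 0.3)]
scene end_stop [([225, 170, 72, 55], 0.82)]
scene wing_screw [([292, 147, 27, 36], 0.72), ([234, 196, 24, 13], 0.55), ([253, 219, 18, 15], 0.29)]
scene yellow_tip [([238, 199, 23, 13], 0.61)]
scene screw_top [([207, 131, 130, 121], 0.48), ([240, 200, 20, 12], 0.44)]
scene stop_push [([228, 171, 73, 57], 0.84), ([254, 217, 14, 19], 0.31)]
scene end_wall [([210, 135, 125, 117], 0.97)]
scene ledge_edge [([206, 130, 131, 122], 0.63)]
scene carton1 [([346, 170, 23, 40], 0.75), ([296, 137, 34, 30], 0.74), ([277, 156, 32, 35], 0.74), ([229, 125, 24, 28], 0.74)]
scene tin [([255, 218, 18, 19], 0.81)]
scene carton2 [([346, 170, 23, 40], 0.75), ([296, 137, 34, 30], 0.74), ([277, 156, 32, 35], 0.74), ([229, 125, 24, 28], 0.74)]
{'mtx': array([[438.39044054,   0.        , 262.16948741],
       [  0.        , 438.39044054, 185.35414729],
       [  0.        ,   0.        ,   1.        ]]), 'k1': -0.07396858864752527, 'extrinsics': array([[ 0.7639402 ,  0.64497506, -0.02006363, -0.41198412],
       [ 0.47560498, -0.5837
[... 1183 characters left out ...]
 -0.79124005,  0.1116991 ],
       [ 0.12798907,  0.78087816, -0.61143119,  0.95953316],
       [ 0.        ,  0.        ,  0.        ,  1.        ]])}
{'mtx': array([[285.77911941,   0.        , 254.16358894],
       [  0.        , 285.77911941, 192.2364785 ],
       [  0.        ,   0.        ,   1.        ]]), 'k1': -0.06149287635651595, 'hand_eye': array([[ 6.95084000e-04, -9.65232593e-01, -2.61391580e-01,
         6.67364590e-02],
       [ 9.99999658e-01,  5.53620065e-04,  6.14830942e-04,
        -5.36452424e-04],
       [-4.48743241e-04, -2.61391918e-01,  9.65232648e-01,
        -1.41442182e-01],
       [ 0.00000000e+00,  0.00000000e+00,  0.00000000e+00,
         1.00000000e+00]])} 1.2
```

```bash
python3 - <<'E'
import cv2
a=cv2.imread("pics/scene0.png")[110:270,180:380]; cv2.imwrite("pics/c1.png",cv2.resize(a,None,fx=3.7,fy=3.7,interpolation=cv2.INTER_CUBIC))
a=cv2.imread("pics/side0.png")[115:275,140:340]; cv2.imwrite("pics/c2.png",cv2.resize(a,None,fx=3.7,fy=3.7,interpolation=cv2.INTER_CUBIC))
E
```

```text
(no output)
```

View pics/c1.png

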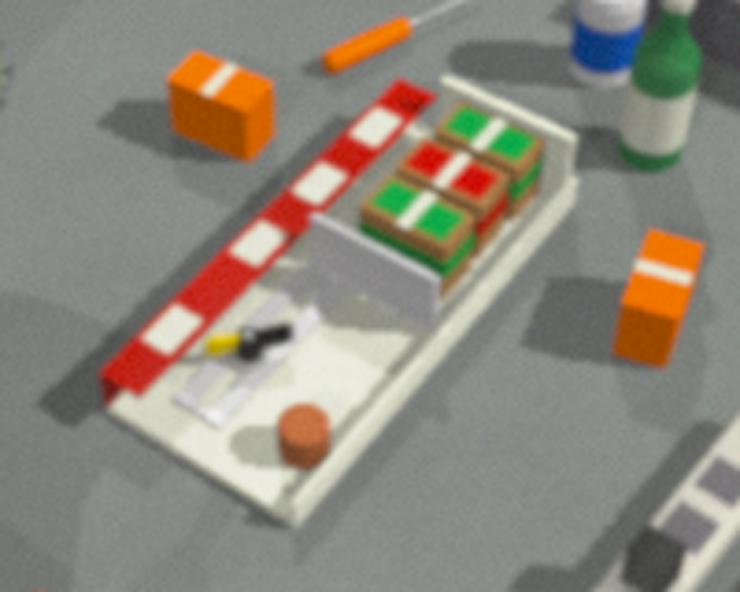

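View pics/c2.png

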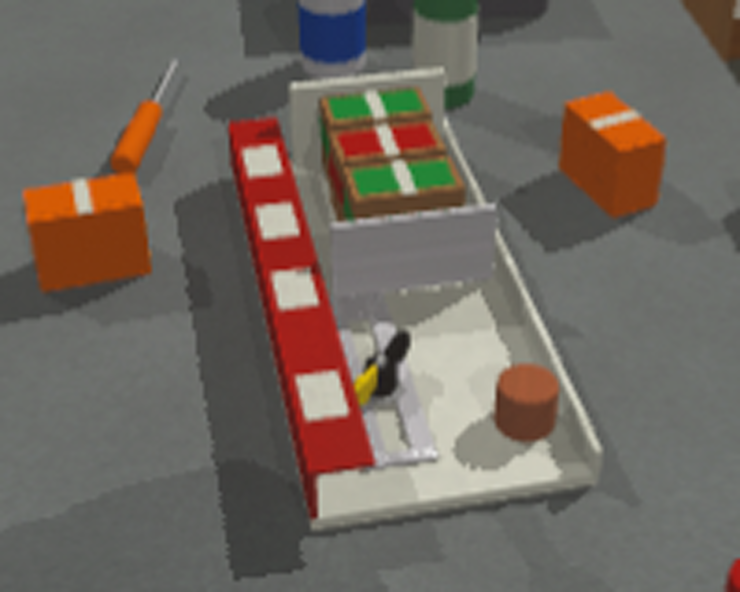

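```bash
cat > h.py <<'E'
import numpy as np,cv2
from cell import bot
from scipy.optimize import least_squares
def proj(k,P,ext=None):
    E=k["extrinsics"] if ext is None else ext
    c=np.asarray(P)@E[:3,:3].T+E[:3,3]; s=c[:,:2]/c[:,2:]
    s=s*(1+k["k1"]*(s**2).sum(1,keepdims=True))
    return s@k["mtx"][:2,:2].T+k["mtx"][:2,2]
def w2(p,P):  # stand->world, p=(x,y,yaw)
    P=np.atleast_2d(np.asarray(P,float)); c,s=np.cos(p[2]),np.sin(p[2])
    return P@np.array([[c,-s,0],[s,c,0],[0,0,1]]).T+[p[0],p[1],0]
E
cat > fit.py <<'E'
from h import *
S={'lo':(104,375),'fl1':(400,80),'fl2':(436,97),'lip':(293,512),'bc':(290,527),'w1':(445,77),'w2':(577,135),'p1':(313,217),'p2':(438,283),'y':(210,345),'b':(290,328)}
D={'lo':(305,475),'li':(372,463),'fl1':(230,125),'fl2':(275,118),'lip':(600,450),'bc':(600,485),'w1':(291,83),'w2':(443,70),'p1':(331,225),'p2':(495,207),'y':(360,392),'b':(405,337)}
def pts(q):
    wx,ly,py,a=q[3:7]; c,s=38*np.cos(a),38*np.sin(a)
    d={'lo':(-100,-220,56),'li':(-56,-220,56),'fl1':(-100,ly*1e3,56),'fl2':(-56,ly*1e3,56),'lip':(97,-220,34),'bc':(100,-220,0),
    'w1':(wx*1e3-70,210,92),'w2':(wx*1e3+70,210,92),'p1':(-45,py*1e3,86),'p2':(85,py*1e3,86),'y':(-30+c,-110+s,44),'b':(-30-c,-110-s,44)}
    return {k:np.array(v)/1e3 for k,v in d.items()}
def res(q,full=False):
    P=pts(q);out=[]
    for cam,M,o in(("scene",S,(180,110)),("side",D,(140,115))):
        n=list(M); uv=np.array([M[i] for i in n])/3.7+o
        r=proj(bot.calibration(cam),w2(q[:3],[P[i] for i in n]))-uv
        if full: print(cam,{i:r[j].round(1).tolist() for j,i in enumerate(n)})
        out.append(r.ravel())
    return np.concatenate(out)
best=min((least_squares(res,[.5,y,yaw,0.02,.22,0,3.8],loss='soft_l1') for yaw in(-.2,0,1.5,-1.5,3) for y in(-.2,.2)),key=lambda r:r.cost)
print(best.x.round(4),best.cost);res(best.x,True)
np.save("p.npy",best.x)
E
python3 fit.py
```

```text
Traceback (most recent call last):
  File "fit.py", line 17, in <module>
    best=min((least_squares(res,[.5,y,yaw,0.02,.22,0,3.8],loss='soft_l1') for yaw in(-.2,0,1.5,-1.5,3) for y in(-.2,.2)),key=lambda r:r.cost)
  File "fit.py", line 17, in <genexpr>
    best=min((least_squares(res,[.5,y,yaw,0.02,.22,0,3.8],loss='soft_l1') for yaw in(-.2,0,1.5,-1.5,3) for y in(-.2,.2)),key=lambda r:r.cost)
              ~~~~~~~~~~~~~^^^^^^^^^^^^^^^^^^^^^^^^^^^^^^^^^^^^^^^^^^^^^^
  File "fit.py", line 13, in res
    r=proj(bot.calibration(cam),w2(q[:3],[P[i] for i in n]))-uv
           ~~~~~~~~~~~~~~~^^^^^
ValueError: time passes only in moves, steps and waits
```

```bash
sed -i 's/^def res/CAL={c:bot.calibration(c) for c in("scene","side")}\ndef res/; s/proj(bot.calibration(cam)/proj(CAL[cam]/' fit.py; python3 fit.py 2>&1 | tail -5
```

```text
[5.4310e-01 6.4700e-02 6.6400e-02 2.4800e-02 2.1620e-01 9.0000e-04
 4.0421e+00] 9.031124137168868
scene {'lo': [-1.1, -0.7], 'fl1': [-0.3, -0.1], 'fl2': [0.4, 0.2], 'lip': [0.1, -1.8], 'bc': [2.0, 1.0], 'w1': [0.0, 0.0], 'w2': [-0.1, 0.7], 'p1': [-0.2, -0.4], 'p2': [0.2, -0.5], 'y': [-1.1, 0.0], 'b': [0.9, -0.7]}
side {'lo': [0.9, -0.2], 'li': [1.1, 0.2], 'fl1': [-0.5, -0.3], 'fl2': [0.7, 0.2], 'lip': [-0.2, 0.6], 'bc': [-0.4, 0.4], 'w1': [-0.6, 0.6], 'w2': [0.4, -0.2], 'p1': [0.1, 0.6], 'p2': [0.6, 0.0], 'y': [-1.0, 0.5], 'b': [-0.2, -1.7]}
```

```bash
cat >> h.py <<'E'
p=np.load("p.npy")
def quat(sign,extra=0.):
    a=p[2]+extra+(0 if sign>0 else np.pi)   # Rz(a)*Rx(pi): tool x along stand x*sign, z down
    return [0.0,np.cos(a/2),np.sin(a/2),0.0]
def W(x,y,z): return w2(p,[x/1e3,y/1e3,z/1e3])[0]
E
python3 - <<'E'
from h import *
bot.set_gripper(0.0)
for s in(1,-1): print(s,bot.solve_ik(W(20,-45,160),quat(s)))
js={s:bot.solve_ik(W(20,-45,160),quat(s)) for s in(1,-1)}
s=min((s for s in js if js[s] is not None),key=lambda s:abs(js[s][5])); open("sign","w").write(str(s))
bot.move_pose(W(20,-45,160),quat(s))
bot.move_linear(W(20,-45,62))
f0=bot.read_ft_force()
hit=bot.move_linear(W(20,52,62),speed=0.05,until_force=11)
q=bot.read_position(); l=w2([0,0,-p[2]],q-np.array([p[0],p[1],0]))[0]
print(s,hit,l,bot.read_ft_force()-f0,bot.read_clock())
im=bot.camera("side"); cv2.imwrite("pics/side1.png",im[:,:,::-1])
a=im[100:270,140:340,::-1]; cv2.imwrite("pics/c3.png",cv2.resize(a,None,fx=3.5,fy=3.5))
E
```

```text
1 [-0.09305181  0.41244476 -0.25629948  0.90205209  0.          2.98216425]
-1 [-0.09305181  0.41244476 -0.25629948  0.90205209  0.         -0.1594284 ]
-1 True [0.01973948 0.04249395 0.06175058] [-0.57038603 -1.31449826  1.10047073] 6.7
```

View pics/c3.png

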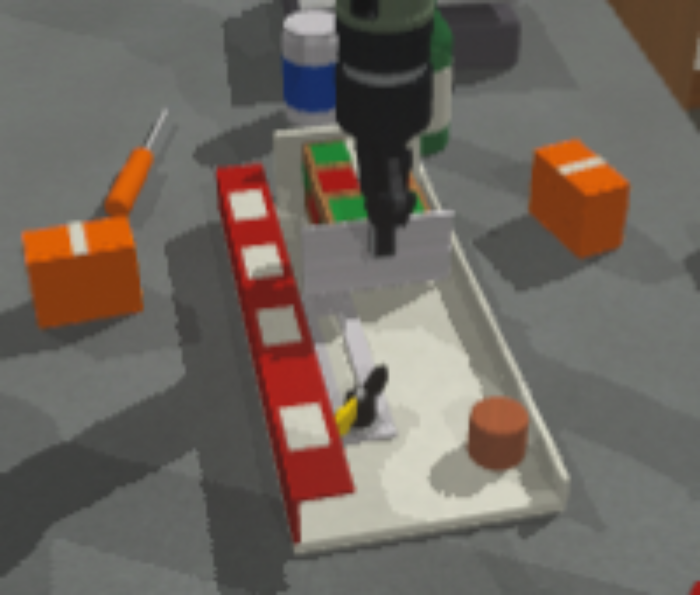

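The row looks closed (plate at about (380,250) in the crop, cartons touching). I'll confirm with a second press, back off and look at the screw from close by.

```bash
python3 - <<'E'
from h import *
loc=lambda:(w2([0,0,-p[2]],bot.read_position()-np.array([p[0],p[1],0]))[0]*1e3).round(1)
hit=bot.move_linear(W(20,52,62),speed=0.03,until_force=12)
print(hit,loc(),bot.read_clock())
bot.move_linear(W(20,15,62))
bot.move_linear(W(20,15,150))
bot.move_linear(W(30,-105,190),speed=.25)
k=bot.calibration("wrist"); pos=bot.read_position(); q=bot.read_tool_rot()
im=bot.camera("wrist"); cv2.imwrite("pics/w1.png",im[:,:,::-1])
for t in("wing_screw","yellow_tip","tin","screw_top"): print(t,[([round(v) for v in d["bbox"]],round(d["confidence"],2)) for d in bot.search_frame("wrist",t)[:3]])
from scipy.spatial.transform import Rotation as R
T=np.eye(4);T[:3,:3]=R.from_quat([q[1],q[2],q[3],q[0]]).as_matrix();T[:3,3]=pos
ext=np.linalg.inv(T@k["hand_eye"]); np.save("ext1.npy",ext)
for n,P in(("axis",(-30,-110,47)),("ledge",(-56,-110,56)),("ledgeend",(-56,-220,56))): print(n,proj(k,[W(*P)],ext))
v=im[:,:,::-1].copy()
for P in((-30,-110,47),(-56,-110,56),(-56,-150,56),(-56,-70,56)): cv2.circle(v,tuple(int(c) for c in proj(k,[W(*P)],ext)[0].round()),2,(255,0,255),-1)
cv2.imwrite("pics/w1m.png",cv2.resize(v,None,fx=1.5,fy=1.5)); print(bot.read_clock())
im=bot.camera("scene"); cv2.imwrite("pics/s2.png",cv2.resize(im[110:270,180:380,::-1],None,fx=3.7,fy=3.7,interpolation=cv2.INTER_CUBIC))
E
```

```text
True [19.3 42.3 61.4] 7.0
wing_screw [([223, 96, 58, 54], 0.69)]
yellow_tip [([219, 95, 61, 52], 0.81)]
tin [([186, 186, 46, 46], 0.62)]
screw_top [([219, 94, 63, 52], 0.6)]
axis [[249.43227828 122.81759249]]
ledge [[248.97851382  94.10948694]]
ledgeend [[131.32926771  95.65631841]]
8.975
```

View pics/w1m.png

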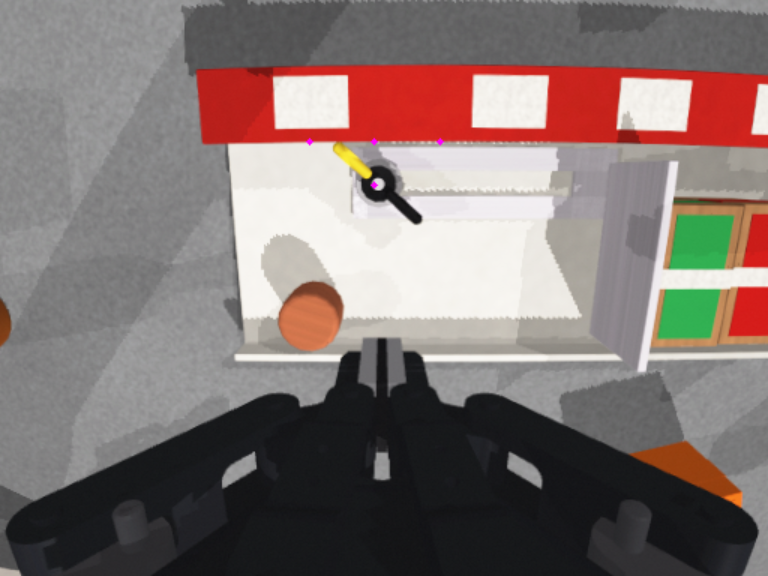

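View pics/s2.png

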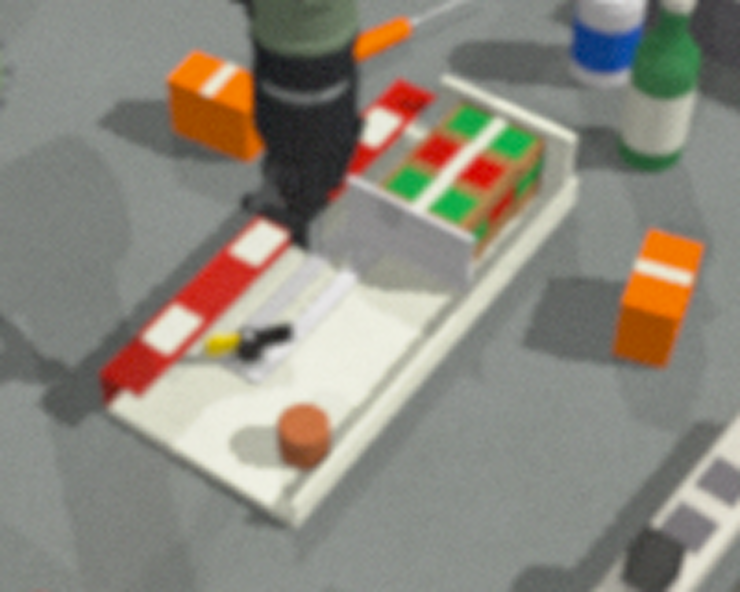

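The row is closed tight. The screw axis shows at (252,123) in the wrist frame, about 2 mm towards +y of my estimate, and black is at about 50°. Now the first stroke, on the black wing.

```bash
cat >> h.py <<'E'
AX=(-30,-108)
def A(dx,dy,z): return W(AX[0]+dx,AX[1]+dy,z)
def loc(): return (w2([0,0,-p[2]],bot.read_position()-np.array([p[0],p[1],0]))[0]*1e3-[AX[0],AX[1],0]).round(1)
def arc(a0,a1,step,lim,R=31,z=31,v=.07):
    for a in np.arange(a0,a1-1e-6,-step):
        t=np.radians(a)
        if bot.move_linear(A(R*np.cos(t),R*np.sin(t),z),speed=v,until_force=lim): print("hit",a,loc()); return True
    return False
def look(name):
    im=bot.camera("wrist")
    cv2.imwrite(f"pics/{name}.png",cv2.resize(im[40:200,140:360,::-1],None,fx=3,fy=3))
E
python3 - <<'E'
from h import *
bot.move_linear(A(-5,35,90),speed=.25)
bot.move_linear(A(-5,35,31),until_force=8) and print("contact on way down",loc())
arc(90,-105,15,20)
print(loc(),bot.read_clock())
bot.move_linear(A(-2,-32,31))
bot.move_linear(A(-2,-32,90))
bot.move_linear(A(60,3,188),speed=.25)
look("w2"); print(bot.read_clock())
E
```

```text
[ -8.3 -30.   31. ] 13.925
15.4
```

View pics/w2.png

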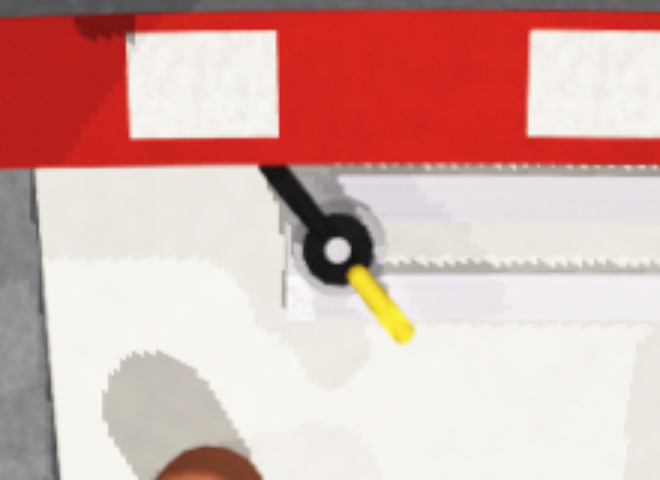

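As predicted: yellow now points about 36° short of tight (tip at (405,335), hub at (338,250)). Second stroke, on the yellow wing, up to the hard stop.

```bash
python3 - <<'E'
from h import *
bot.move_linear(A(-3,35,90),speed=.25)
bot.move_linear(A(-3,35,31),until_force=8) and print("contact on way down",loc())
if not arc(90,30,12,12): 
    l=loc(); print("line",l, bot.move_linear(A(27,4,31),speed=.04,until_force=12))
print(loc(),bot.read_clock())
l=loc()
print(bot.move_linear(A(l[0],l[1]-6,31),speed=.03,until_force=14),loc())
l=loc()
bot.move_linear(A(l[0],l[1]+12,31))
bot.move_linear(A(l[0],l[1]+12,100))
bot.move_linear(A(60,3,188),speed=.25)
look("w3"); print(bot.read_clock())
im=bot.camera("side"); cv2.imwrite("pics/s3.png",cv2.resize(im[100:270,140:340,::-1],None,fx=3.5,fy=3.5))
E
```

```text
line [26.6 16.1 30.8] True
[26.4 16.2 30.6] 18.3
True [26.3 16.5 30.6]
20.0
```

View pics/w3.png

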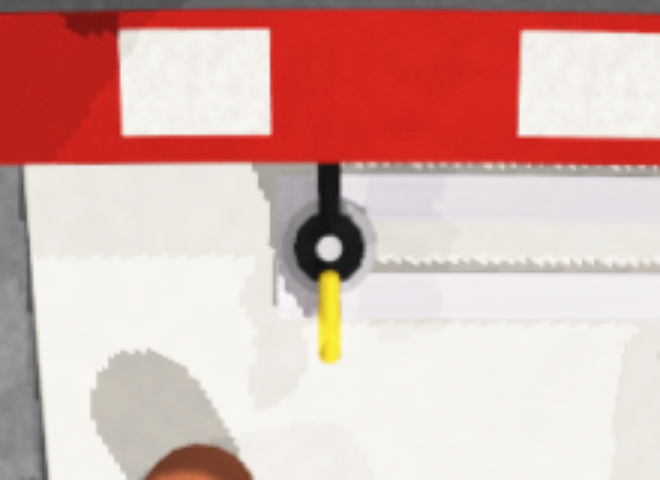

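View pics/s3.png

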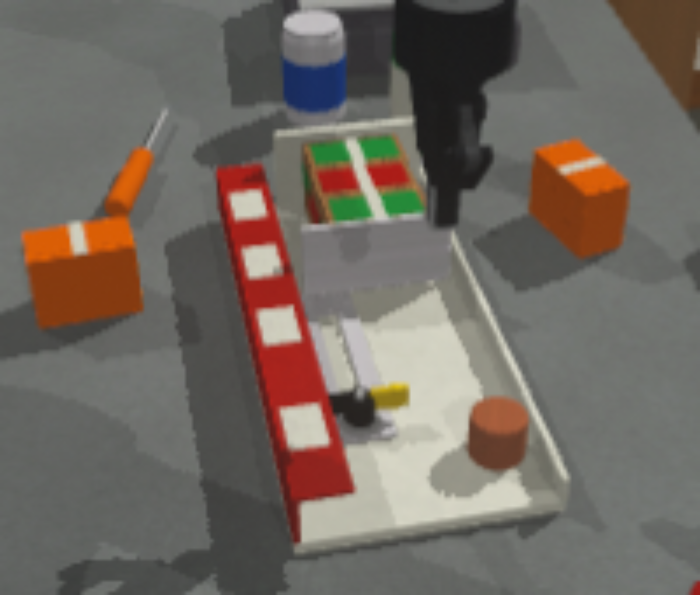

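Yellow points straight along +x, at hub (330,248) and tip (330,360). The row is closed, the tin hasn't moved and the hand is clear, so I'm handing in.

```bash
python3 -c "
from cell import bot
print(bot.close_job())"
```

```text
the job is handed in; nothing more can be done
None
```

The job is handed in at about 20 s of the 54 s: the row is closed up against the end wall, the wing screw was turned to its hard stop in two fingertip strokes with yellow straight along +x, the other goods look undisturbed and the hand is clear.

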